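Unscrew the cutter's hub cap of unknown thread hand and hold it off

ROBOT

A 7-joint arm with a two-finger parallel gripper is mounted at the origin on the work surface. World frame = base frame: x ahead of the robot, y to its left, z up, the work surface at z = 0. Lengths are in m, angles in rad, forces in N, time in s.
With the tool pointing down it reaches from about 0.4 to 0.85 m from the base axis. Payload 4.5 kg.
Tool frame: the origin (TCP) lies midway between the tips of the shut fingers; the grasp point (between the pads) lies 19 mm behind it (r.grip_point_offset is the distance from the TCP to the grasp point, in m); z points along the fingers, y is the line along which they close (so a half turn about z gives the same grasp; the last joint's range is limited). The gripper opens to 88 mm and grips with 3 to 60 N. Pads are 18 mm wide; open, the fingers measure 123 mm over their backs; the gripper's body (75 mm by 187 mm) begins 45 mm behind the grasp point.
Start: joints at [-1.257, 0.689, -0.195, 1.565, 0.157, 0.902, -0.215], TCP at [0.173, 0.601, 0.203] pointing down, gripper open.
Joint ranges: [-3.01, 3.01], [-0.46, 2.08], [-1.47, 1.51], [0.13, 2.56], [-1, 4.14], [0.04, 2.09], [-2.66, 2.66]. Speed limits (rad/s): [2.57, 2.57, 3.14, 3.14, 3.14, 3.14, 3.14].

INTERFACE

Orientations are given as a unit quaternion [x, y, z, w].
In Python, from plant import r, optics gives the robot as it stands.
- The arm moves only by the shell command python3 -m pendant 'ROWS' [OPENING] [FORCE]. ROWS is JSON, a list of rows, each a list of 6 numbers: the shift along the tool's x, y, z as a fraction of full scale, then the turn, a rotation vector about the tool's x, y, z as a fraction of full scale. A call has 1 to 5 rows; each row shifts and turns the commanded pose from where the row before left it, along the tool's axes as they then stand; what a row does not reach is not made up. Full scale, the value 1, is 0.025 m for a shift and pi rad for a turn. A row lasts 1/12 s, in which the tool goes at most 41.7 mm and 7.16 degrees, less where a joint would pass 70% of its speed; a pose out of reach is approached as far as the arm can. A call with a number of a shift or a turn outside -1 to 1 is refused whole. A call with a gripper value outside its range is refused whole. OPENING is the opening, from -1 (shut) to 1 (fully open), set as the call begins (- or left out, the last holds). The fingers move at their own pace and stop on an object; FORCE is the grip in N (left out, the last holds). Time passes only in rows, so rows that do not move let the fingers close. It gives the time, the measured TCP pose, the force, the opening and the grip force at its end, in the units of the state.
- r.get_state(): the state, without advancing time (a new reading comes with each control period).
- optics.snapshot(name): name is "scene" or "top" or "wrist"; returns (picture, depth): 480x640x3 uint8, blue, green, red; 480x640 float32, m along the optical axis (not along the pixel's ray), 0 where there is no reading.
- optics.calibration(name): a dict with "vfov" (degrees; the focal length in pixels is half the picture's height over the tangent of half this angle, whatever the lens; pixels are square), "cx", "cy" (the principal point, pixels), "k1" (the pictures are not rectified: a ray, as slopes to the right and down, at radius r is drawn at 1 + k1 r^2 times it, then the intrinsics apply), "cam_to_world" (4x4, takes a point from camera to world coordinates); the wrist camera has in their place "tool_from_camera" (4x4, takes a point from camera to tool coordinates, whose origin is the TCP and whose axes are the flange's). Camera axes: x right, y up, looking along -z (the intrinsics and any distortion apply to the point x, -y, -z); pixel columns grow to the right and rows downward; lengths in m; the calibration is good to about 2 mm. A picture is of the moment at which its call begins: read the wrist's pose just before it. calibration takes no time and is no camera call.
- r.finish_job(): hands the job in; it is judged then, once.
The state is a dict: "clock": time; "q": joint angles; "qd": joint speeds; "joint_torque": joint torques, N m; "tool_pos": TCP position; "eef_rot": TCP orientation; "contact_force": force on the tool from outside, world axes, zero at the start; "moment": the same for the moment, N m; "opening": opening from 0.0 (shut) to 1.0 (fully open); "finger_force": force on a finger pad.
Only numpy, scipy, OpenCV 4.12 (cv2) and the standard library are available. Lean on these libraries where they do the work, as an engineer would, in place of code of your own. Each camera call takes 0.05 s, during which the arm holds its last target. There are 200 camera calls.

TASK

The black cap on the food cutter's hub has to come off, but nobody remembers whether its thread is right- or left-handed. Feel which way it unscrews (one way it soon comes against a stop, the other way it turns on and comes free), unscrew it until it lifts off freely, then lift it straight up and finish while still holding it upright and still in the gripper, about 10 cm above the hub. Leave everything else on the counter as it stands.

Things in the scene. Friction and masses are not known exactly. Their poses are not given: they have to be found in the camera images.
- cutter: Food cutter base fixed to the counter, aluminium. Origin on the vertical hub axis at counter level; x from the hub to the raised motor block, z up. Housing x -70 to +170 mm, y -85 to +85 mm, flat deck at 90 mm height. Motor block on the deck x 90 to 166 mm, 150 mm wide, top at 129 mm (lower than the cap's 145). The hub is a post of 32 mm diameter with thread ribs, inside the cap.
- hub (a point): Centre of the top of the hub post, 110 mm above the counter, 20 mm above the deck, on the hub axis; axes as the cutter's. Thread: coarse, two starts, right- or left-handed, differing from start to start, not visible. The cap is released once it stands 55 degrees off the cutter's x axis, and lifts off between 60 and 115 degrees; from 120 it meets the next thread.
- cap: Loose black plastic screw cap, 0.08 to 0.17 kg. Origin: centre of its underside, z up. Skirt 60 mm diameter, 24 mm high. At the start its underside is 2 mm above the deck and its x within 6 degrees of the cutter's x. Tightening, it meets a solid stop after 2 to 20 degrees; loosening, it turns almost freely and need not be raised (about 70 degrees of turn is best). It cannot be pulled off before.
- grip (a point): Centre of the cap's bar grip, 39 mm above the cap's underside, on its axis. The straight bar lies across the cap's top: 56 mm long along the cap's x, 14 mm wide along y, from 24 to 53 mm above the underside. Axes as the cap's. Turning it free takes under 0.15 N m; against the stop the torque soon passes 0.4 N m.
- jar: Amber glass jar, 60 mm in diameter, 95 mm high, on the counter beside the cutter on its +y side. Origin at the centre of its underside. Leave alone.
- bowl: Clear plastic bowl, 100 mm across, 45 mm high, on the counter on the cutter's -y side. Origin at the centre of its underside. Leave alone.
- spatula: Spatula, 280 mm long, wooden handle, lying on the counter at the robot's right. Leave alone.
- disc: Flat steel cutter disc with a hole, 90 mm across, 6 mm thick, lying on the counter just in front of the robot, to its left. Leave alone.
- canape0: Black round canape case, 40 mm across, 24 mm high, on the steel tray at the left. Leave alone.
- canape1: Another such case on the tray. Leave alone.
- canape2: Another such case on the tray. Leave alone.

How it is judged:
By the outcome, as a careful person would: the job done as asked, in the order asked, and still so for the second after the job is handed in, while the arm keeps its last pose, push and grip.
It also fails if it takes over 45 s, if anything falls off the work surface, if the arm or the gripper's body presses on something with over 40 N, if the wrist force passes 120 N, or if a joint passes its speed limit or range.

## Working session

There is one attempt and no reset: what is moved stays moved. The work goes in short steps, Python scripts to look and compute and a shell command to move; the robot and the scene stay as the last step left them, time stands still between calls to the robot, and variables do not carry over. Pictures are saved under pics/ and viewed, at most 10 in all, crops included, and the job is handed in when it is done.

```bash
mkdir -p pics; ls; python3 - <<'E'
from plant import r, optics
import cv2,numpy as np
s=r.get_state();print(s)
for n in ("scene","top"):
    p,d=optics.snapshot(n);cv2.imwrite(f"pics/{n}0.png",p);np.save(f"pics/{n}0.npy",d)
    print(n,optics.calibration(n))
print(optics.calibration("wrist"))
E
```

```text
pics
{'clock': 0.0, 'q': array([-1.2571815 ,  0.68996723, -0.1945377 ,  1.56634244,  0.15730793,
        0.90249691, -0.21509781]), 'qd': array([ 1.43162651e-03, -4.72121194e-04,  6.98842147e-05,  2.06806951e-03,
        5.77926649e-04, -2.60664027e-04,  2.02812471e-03]), 'joint_torque': array([ 1.46269100e-03, -5.27564228e+01, -1.26670808e+00, -1.53426486e+01,
       -5.26559679e-02,  6.49519177e-03,  1.65873062e-04]), 'tool_pos': array([0.17246055, 0.60001138, 0.20262157]), 'eef_rot': array([ 1.39397102e-01,  9.90236144e-01, -9.07606934e-04, -6.47245935e-05]), 'contact_force': array([ 0.96730202, -0.08048835, -0.1515989 ]), 'moment': array([ 0.00210658, -0.0309181 , -0.07774782]), 'finger_force': 0.0, 'opening': 1.001597669041373}
scene {'vfov': 44.53070404503895, 'cx': 315.6211805146237, 'cy': 243.78575625352227, 'k1': -0.09165323036569932, 'cam_to_world': array([[-0.78129029, -0.42671531,  0.45552117,  1.22859666],
       [ 0.62416534, -0.5320659 ,  0.57212193,  0.98125471],
       [-0.0017659 ,  0.73131383,  0.68203882,  1.20631941],
       [ 0.        ,  0.        ,  0.        
[... 158 characters left out ...]
54115,  0.97992201, -0.19851719,  0.25562191],
       [-0.9997856 ,  0.0200018 ,  0.00535485,  0.04013859],
       [ 0.00921804,  0.19837534,  0.98008278,  1.236786  ],
       [ 0.        ,  0.        ,  0.        ,  1.        ]])}
{'vfov': 65.06694309162944, 'cx': 318.48590579597027, 'cy': 234.19916727647743, 'k1': 0.02043877012916589, 'tool_from_camera': array([[-9.87360664e-04,  9.56108359e-01,  2.93011657e-01,
         7.53615998e-02],
       [ 9.99999435e-01,  8.28276065e-04,  6.66998844e-04,
        -6.23522729e-04],
       [ 3.95028628e-04,  2.93012150e-01, -9.56108636e-01,
        -1.81842656e-01],
       [ 0.00000000e+00,  0.00000000e+00,  0.00000000e+00,
         1.00000000e+00]])}
```

View pics/scene0.png

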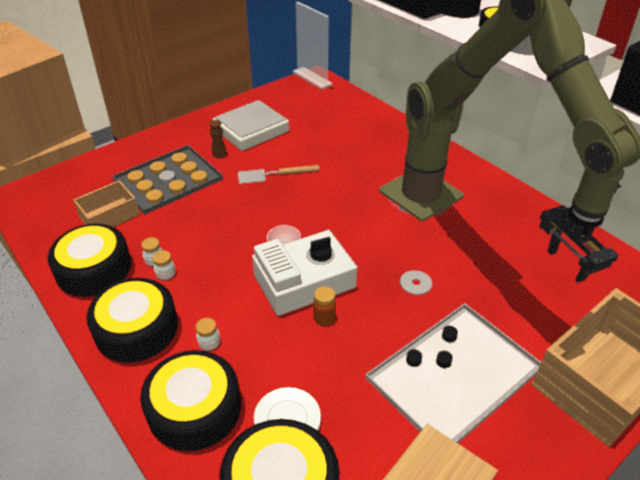

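View pics/top0.png

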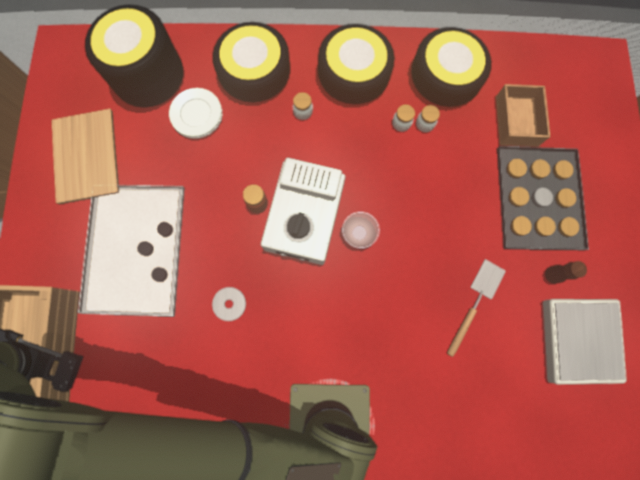

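The top view shows the white cutter at (303,215), with the cap at (299,226), the jar at (254,197) and the bowl at (360,230). In the scene view the cap is at (320,250).

```bash
cat > h.py <<'E'
import numpy as np, cv2
from plant import r, optics
from scipy.spatial.transform import Rotation as R
def cam(name,state=None):
    c=optics.calibration(name)
    if name=="wrist":
        T=np.eye(4);T[:3,:3]=R.from_quat(state["eef_rot"]).as_matrix();T[:3,3]=state["tool_pos"]
        return c,T@c["tool_from_camera"]
    return c,c["cam_to_world"]
def rays(c,T,uv):
    f=240/np.tan(np.radians(c["vfov"]/2));K=np.array([[f,0,c["cx"]],[0,f,c["cy"]],[0,0,1]])
    n=cv2.undistortPoints(np.array(uv,float).reshape(-1,1,2),K,np.array([c["k1"],0,0,0,0])).reshape(-1,2)
    return np.c_[n[:,0],-n[:,1],-np.ones(len(n))]@T[:3,:3].T
def onplane(c,T,uv,z):
    d=rays(c,T,uv);return T[:3,3]+d*((z-T[2,3])/d[:,2])[:,None]
def tri(o1,d1,o2,d2):
    s=np.linalg.lstsq(np.c_[d1,-d2],o2-o1,rcond=None)[0]
    a,b=o1+s[0]*d1,o2+s[1]*d2
    return (a+b)/2,np.linalg.norm(a-b)
def cloud(c,T,d):
    v,u=np.mgrid[:480,:640];D=rays(c,T,np.c_[u.ravel(),v.ravel()])
    return (T[:3,3]+D*d.reshape(-1,1)).reshape(480,640,3)
E
python3 - <<'E'
from h import *
box={"top":(250,150,350,270),"scene":(250,225,360,315)}
for n in box:
    p=cv2.imread(f"pics/{n}0.png");d=np.load(f"pics/{n}0.npy");c,T=cam(n);P=cloud(c,T,d)
    x0,y0,x1,y1=box[n];m=np.zeros((480,640),bool);m[y0:y1,x0:x1]=1
    hsv=cv2.cvtColor(p,cv2.COLOR_BGR2HSV)
    white=m&(hsv[...,1]<60)&(hsv[...,2]>150)
    deck=white&(abs(P[...,2]-.09)<.012)
    print(n,"deck z",np.median(P[deck][:,2]),deck.sum(),cv2.minAreaRect(P[deck][:,:2].astype(np.float32)*1000))
    dark=m&(hsv[...,2]<75)
    nl,l,st,ce=cv2.connectedComponentsWithStats(dark.astype(np.uint8))
    k=1+np.argmax(st[1:,4]);b=l==k;print("cap",st[k],ce[k])
    Z=P[b];Z=Z[d[b]>0];print("pct z",np.percentile(Z[:,2],[5,25,50,75,95,99]))
    top=Z[Z[:,2]>.135];print("bar",len(top),top.mean(0),cv2.minAreaRect(top[:,:2].astype(np.float32)*1000))
    al=Z[Z[:,2]>.1];print("capmid",(al.min(0)+al.max(0))/2)
E
```

```text
top deck z 0.08947445957110534 3654 ((548.1419677734375, 78.80952453613281), (168.1693878173828, 237.6519317626953), 77.49369049072266)Traceback (most recent call last):
  File "<stdin>", line 12, in <module>
    return _wrapfunc(a, 'argmax', axis=axis, out=out, **kwds)
    return bound(*args, **kwds)
ValueError: attempt to get argmax of an empty sequence
```

```bash
python3 - <<'E'
from h import *
box={"top":(280,205,318,245),"scene":(300,230,340,272)}
O={}
for n in box:
    p=cv2.imread(f"pics/{n}0.png");d=np.load(f"pics/{n}0.npy");c,T=cam(n);P=cloud(c,T,d)
    x0,y0,x1,y1=box[n];m=np.zeros((480,640),bool);m[y0:y1,x0:x1]=1
    V=p.max(2);print(n,"dark range",V[m].min(),V[m].max())
    if n=="scene":
        P2=P
    b=m&(V<90)
    print("npx",b.sum()); Z=P[b]
    print("pct z",np.percentile(Z[:,2],[5,25,50,75,95,99]))
    top=P[m&(P[...,2]>.135)&(P[...,2]<.16)];
    if len(top)>4: print("bar",len(top),top.mean(0),cv2.minAreaRect(top[:,:2].astype(np.float32)*1000))
    al=P[m&(P[...,2]>.1)];print("capmid",(al.min(0)+al.max(0))/2,(al.max(0)-al.min(0)))
    if n=="scene":
        d_=P[250:315,250:360].reshape(-1,3);d_=P[225:315,250:360].reshape(-1,3);d_=d_[(abs(d_[:,2]-.09)<.006)]
        print("deck",cv2.minAreaRect(d_[:,:2].astype(np.float32)*1000))
E
```

```text
top dark range 87 243
npx 12
pct z [0.11492418 0.11920495 0.12673132 0.13375993 0.14132392 0.14401985]
bar 137 [0.49979338 0.09051142 0.14415033] ((500.4361877441406, 90.67849731445312), (14.176319122314453, 55.845314025878906), 72.74574279785156)
capmid [0.39284458 0.08007808 0.66899444] [0.27444535 0.07987899 1.13558311]
scene dark range 7 245
npx 405
pct z [0.09892915 0.11441522 0.12059549 0.13546435 0.1483335  0.15124469]
bar 138 [0.50364893 0.08953608 0.14420968] ((502.1121520996094, 88.51618957519531), (19.664304733276367, 56.43585205078125), 71.22322845458984)
capmid [0.85067836 0.52665463 0.65322133] [0.7558366  0.90920016 1.10619615]
deck ((559.6248168945312, 114.85670471191406), (253.06985473632812, 240.64788818359375), 77.4489517211914)
```

The bar is at about (0.500, 0.090) with its top at 0.144, pointing about -17°. The tool's yaw is already close. I'll go above it.

```bash
python3 -m pendant '[[0,0,-1,0,0,0],[0,0,-1,0,0,0],[-0.96,-0.84,0,0,0,0],[-0.96,-0.84,0,0,0,0],[-0.96,-0.84,0,0,0,0]]' 1 20
python3 -m pendant '[[-0.96,-0.84,0,0,0,0],[-0.96,-0.84,0,0,0,0],[-0.96,-0.84,0,0,0,0],[-0.96,-0.84,0,0,0,0],[-0.96,-0.84,0,0,0,0]]'
```

```text
clock: 0.52
tool_pos: [0.2246, 0.5194, 0.2534]
eef_rot: [0.139, 0.99, 0.0, 0.0]
contact_force: [1.3, -0.9, 0.3]
opening: 1.001
finger_force: 0.0
clock: 0.93
tool_pos: [0.3112, 0.3845, 0.2532]
eef_rot: [0.139, 0.99, -0.0, -0.0]
contact_force: [0.8, -0.0, 0.2]
opening: 1.0
finger_force: 0.0
```

```bash
python3 -m pendant '[[-0.96,-0.84,0,0,0,0],[-0.96,-0.84,0,0,0,0],[-0.96,-0.84,0,0,0,0],[-0.96,-0.84,0,0,0,0],[-0.96,-0.84,0,0,0,0]]'
python3 -m pendant '[[-0.96,-0.84,0,0,0,0],[-0.96,-0.84,0,0,0,0],[-0.96,-0.84,0,0,0,0],[-0.96,-0.84,0,0,0,0],[-0.96,-0.84,0,0,0,0]]'
python3 -m pendant '[[0,0,0,0,0,0],[0,0,0,0,0,0],[0,0,0,0,0,0]]'
python3 - <<'E'
from h import *
s=r.get_state();p,d=optics.snapshot("wrist");cv2.imwrite("pics/w1.png",p);np.save("pics/w1.npy",d)
np.savez("pics/w1s.npz",eef_rot=s["eef_rot"],tool_pos=s["tool_pos"]);print(s["q"],s["tool_pos"])
E
```

```text
clock: 1.35
tool_pos: [0.3975, 0.2505, 0.2533]
eef_rot: [0.139, 0.99, -0.0, -0.0]
contact_force: [1.1, 0.5, -1.4]
opening: 1.0
finger_force: 0.0
clock: 1.77
tool_pos: [0.4838, 0.1165, 0.2532]
eef_rot: [0.139, 0.99, -0.0, -0.0]
contact_force: [-0.4, 0.1, -0.0]
opening: 0.998
finger_force: 0.0
clock: 2.02
tool_pos: [0.4827, 0.1188, 0.2532]
eef_rot: [0.139, 0.99, 0.0, -0.001]
contact_force: [0.3, -0.2, 1.3]
opening: 0.999
finger_force: 0.0
[-0.19094521  0.45839376 -0.21498018  1.87597333  0.12796873  0.82119
  0.81976516] [0.48274955 0.11882239 0.25315976]
```

View pics/w1.png

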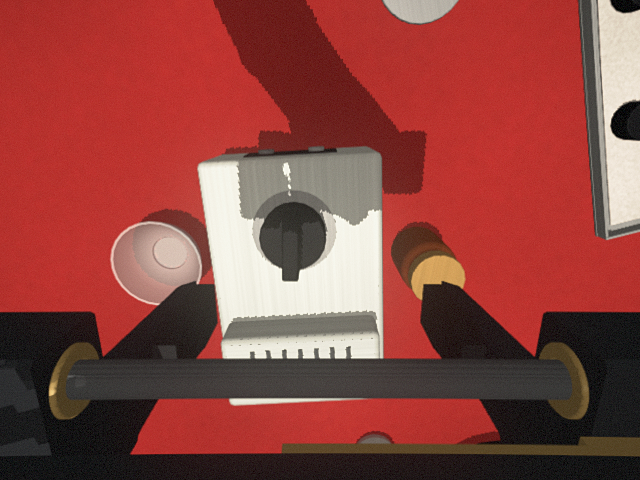

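The wrist view shows the cap's disc at (292,235) with the bar at (291,250), running nearly parallel to tool x. The motor block is below and the bowl and jar are to the sides. Next I'll measure the bar precisely.

```bash
cat > bar.py <<'E'
from h import *
def bar(p,d,s,zmin=.135,zmax=.158,c0=(.5,.09)):
    c,T=cam("wrist",s);P=cloud(c,T,d)
    m=(P[...,2]>zmin)&(P[...,2]<zmax)&(np.hypot(P[...,0]-c0[0],P[...,1]-c0[1])<.04)&(d>0)
    v,u=np.nonzero(m);zt=np.median(P[m][:,2])
    q=P[m&(abs(P[...,2]-zt)<.004)]
    rc=cv2.minAreaRect(q[:,:2].astype(np.float32)*1000)
    b=cv2.boxPoints(rc);e=max((b[1]-b[0],b[2]-b[1]),key=np.linalg.norm)
    a=np.degrees(np.arctan2(e[1],e[0]));a=(a+90)%180-90
    return rc,a,zt,(u.mean(),v.mean())
E
python3 - <<'E'
from bar import *
p=cv2.imread("pics/w1.png");d=np.load("pics/w1.npy");s=dict(np.load("pics/w1s.npz"))
print(bar(p,d,s))
c,T=cam("wrist",s);P=cloud(c,T,d)
# two-view height of bar: centroid of bar-top pixels in wrist vs top views
_,_,_,uvw=bar(p,d,s)
dt=np.load("pics/top0.npy");ct,Tt=cam("top");Pt=cloud(ct,Tt,dt)
m=(abs(Pt[...,2]-.1445)<.005)&(np.hypot(Pt[...,0]-.5,Pt[...,1]-.09)<.04);v,u=np.nonzero(m)
print("tri",tri(T[:3,3],rays(c,T,[uvw])[0],Tt[:3,3],rays(ct,Tt,[(u.mean(),v.mean())])[0]))
# cap disc (skirt top 116) centre
m=(abs(P[...,2]-.116)<.004)&(np.hypot(P[...,0]-.5,P[...,1]-.09)<.05);q=P[m];print("disc",cv2.minEnclosingCircle(q[:,:2].astype(np.float32)*1000),np.median(q[:,2]))
# cutter deck
m=(abs(P[...,2]-.09)<.005)&(np.hypot(P[...,0]-.5,P[...,1]-.09)<.25);print("deck",cv2.minAreaRect(P[m][:,:2].astype(np.float32)*1000),np.median(P[m][:,2]))
Rm=R.from_quat(s["eef_rot"]).as_matrix();print(Rm, "tool x az",np.degrees(np.arctan2(Rm[1,0],Rm[0,0])))
E
```

```text
(((501.8828430175781, 88.32572937011719), (13.353585243225098, 56.054901123046875), 72.45204162597656), np.float32(-17.547958), np.float64(0.1455552953301899), (np.float64(290.0768558951965), np.float64(247.5414847161572)))
tri (array([0.49893213, 0.09002488, 0.1499895 ]), np.float64(0.0011332428946875255))
disc ((501.9748840332031, 88.22554779052734), 29.932506561279297) 0.11668132356112426
deck ((548.1548461914062, 117.50559997558594), (247.677001953125, 216.28746032714844), 77.1038589477539) 0.09074119188133725
[[-9.61273449e-01  2.75594511e-01 -1.01121864e-03]
 [ 2.75593950e-01  9.61273914e-01  6.60664851e-04]
 [ 1.15413371e-03  3.56393841e-04 -9.99999270e-01]] tool x az 164.00257625298613
```

```bash
python3 -m pendant '[[-0.52,-0.47,0,0,0,0.0083],[-0.52,-0.47,0,0,0,0],[0,0,1,0,0,0],[0,0,1,0,0,0],[0,0,1,0,0,0]]'
python3 -m pendant '[[0,0,0,0,0,0],[0,0,0,0,0,0],[0,0,0,0,0,0]]'
python3 - <<'E'
from bar import *
s=r.get_state();p,d=optics.snapshot("wrist")
print(s["tool_pos"],bar(p,d,s))
Rm=R.from_quat(s["eef_rot"]).as_matrix();print("tool x az",np.degrees(np.arctan2(Rm[1,0],Rm[0,0])))
print("bar in tool", Rm.T@(np.array([*np.array(bar(p,d,s)[0][0])/1000,.1455])-s["tool_pos"]))
E
```

```text
clock: 2.48
tool_pos: [0.5013, 0.0899, 0.178]
eef_rot: [0.151, 0.989, 0.001, 0.001]
contact_force: [0.3, -0.9, -0.4]
opening: 0.999
finger_force: 0.0
clock: 2.73
tool_pos: [0.5019, 0.0894, 0.1795]
eef_rot: [0.151, 0.988, 0.001, 0.001]
contact_force: [0.1, -0.2, 0.9]
opening: 1.003
finger_force: 0.0
[0.50190061 0.08939593 0.17947522] (((501.7413330078125, 87.9542236328125), (13.964801788330078, 55.677181243896484), 72.01248931884766), np.float32(-17.987518), np.float64(0.14555556534226274), (np.float64(317.42639842983317), np.float64(244.90873405299314)))
tool x az 162.5783480771613
bar in tool [-0.00024689 -0.00146356  0.03397376]
```

```bash
python3 -m pendant '[[0,-0.03,0.8,0,0,0],[0,0,0.8,0,0,0],[0,0,0.7,0,0,0],[0,0,0,0,0,0],[0,0,0,0,0,0]]' && python3 -m pendant '[[0,0,0,0,0,0],[0,0,0,0,0,0],[0,0,0,0,0,0],[0,0,0,0,0,0],[0,0,0,0,0,0]]' -1 10; python3 -m pendant '[[0,0,0,0,0,0],[0,0,0,0,0,0],[0,0,0,0,0,0],[0,0,0,0,0,0],[0,0,0,0,0,0]]'; python3 -c "
from h import *
s=r.get_state();print(s['contact_force'],s['moment'],s['q'],s['opening']*88)"
```

```text
clock: 3.2
tool_pos: [0.5017, 0.0878, 0.1217]
eef_rot: [0.152, 0.988, 0.0, 0.0]
contact_force: [-0.6, 0.8, 0.3]
opening: 1.003
finger_force: 0.0
clock: 3.62
tool_pos: [0.5016, 0.0875, 0.1214]
eef_rot: [0.152, 0.988, 0.0, 0.0]
contact_force: [-0.3, 0.1, -0.3]
opening: 0.647
finger_force: 0.0
clock: 4.03
tool_pos: [0.5013, 0.0874, 0.1209]
eef_rot: [0.152, 0.988, 0.0, -0.0]
contact_force: [0.6, -0.2, 0.1]
opening: 0.267
finger_force: 0.0
[ 0.59275163 -0.15993859  0.09489856] [-0.0288681   0.00074999  0.02416195] [-0.16978414  0.66961957 -0.15054538  1.9937588   0.1981627   0.49202673
  0.80157807] 23.486059029372225
```

```bash
python3 -m pendant '[[0,0,0,0,0,0],[0,0,0,0,0,0],[0,0,0,0,0,0],[0,0,0,0,0,0],[0,0,0,0,0,0]]' -1 10; python3 -c "
from h import *
s=r.get_state();print(s['contact_force'],s['moment'],s['opening']*88)"
```

```text
clock: 4.45
tool_pos: [0.5013, 0.0875, 0.1209]
eef_rot: [0.152, 0.988, 0.0, -0.0]
contact_force: [0.3, 0.4, 0.4]
opening: 0.0
finger_force: 0.0
[0.31218794 0.43159129 0.44786528] [ 0.00611583  0.01983192 -0.0343796 ] 0.03378047418025588
```

The fingers shut on nothing, so I'll look.

```bash
python3 - <<'E'
from bar import *
s=r.get_state();p,d=optics.snapshot("wrist");cv2.imwrite("pics/w2.png",p)
q,e=optics.snapshot("scene");cv2.imwrite("pics/s2.png",cv2.resize(q[180:320,220:420],None,fx=4,fy=4))
c,T=cam("scene");P=cloud(c,T,e)
cw,Tw=cam("wrist",s);Pw=cloud(cw,Tw,d)
m=(np.hypot(Pw[...,0]-.5,Pw[...,1]-.088)<.04)&(d>0);print(np.histogram(Pw[m][:,2],bins=np.arange(.08,.26,.01)))
E
```

```text
(array([  222,  4231,   341,  5125,   147,   174,  1757,   156,   720,
        1071,   951,   989,  1052,   226,  1768,  7713, 26519]), array([0.08, 0.09, 0.1 , 0.11, 0.12, 0.13, 0.14, 0.15, 0.16, 0.17, 0.18,
       0.19, 0.2 , 0.21, 0.22, 0.23, 0.24, 0.25]))
```

View pics/w2.png

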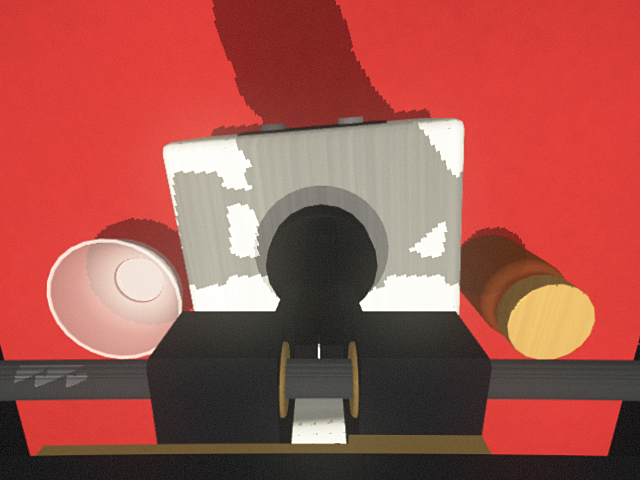

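View pics/s2.png

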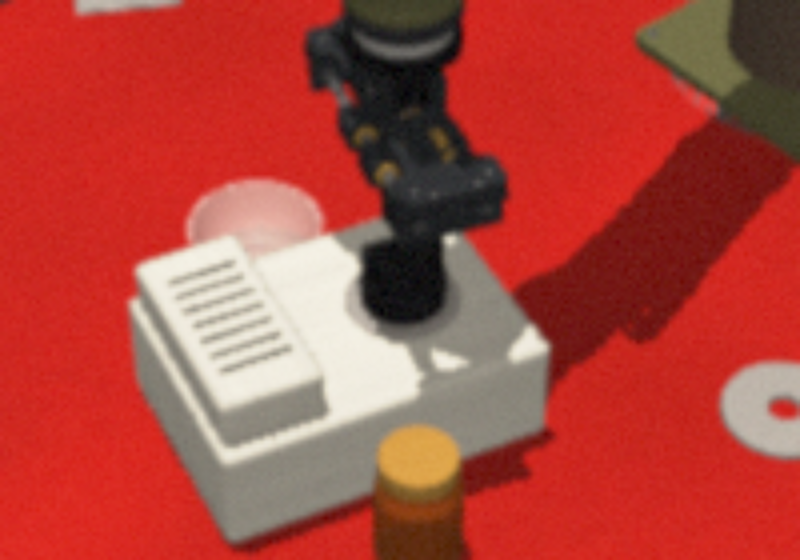

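```bash
python3 - <<'E'
from bar import *
s=r.get_state();p,d=optics.snapshot("wrist")
c,T=cam("wrist",s);P=cloud(c,T,d);Rm=R.from_quat(s["eef_rot"]).as_matrix()
Q=(P-s["tool_pos"])@Rm
sub=p[190:350,240:400].astype(float)
cv2.imwrite("pics/w3.png",cv2.resize(np.clip(sub*5,0,255).astype(np.uint8),None,fx=3.7,fy=3.7,interpolation=cv2.INTER_CUBIC))
for v in range(200,380,8): print(v,[tuple((Q[v,u]*1000).round().astype(int)) for u in (290,305,319,333,348)])
E
```

```text
200 [(np.int64(31), np.int64(-17), np.int64(30)), (np.int64(31), np.int64(-8), np.int64(29)), (np.int64(31), np.int64(0), np.int64(30)), (np.int64(31), np.int64(8), np.int64(28)), (np.int64(31), np.int64(16), np.int64(30))]
208 [(np.int64(26), np.int64(-17), np.int64(30)), (np.int64(28), np.int64(-8), np.int64(23)), (np.int64(30), np.int64(0), np.int64(16)), (np.int64(28), np.int64(7), np.int64(20)), (np.int64(26), np.int64(16), np.int64(29))]
216 [(np.int64(24), np.int64(-17), np.int64(21)), (np.int64(28), np.int64(-8), np.int64(5)), (np.int64(28), np.int64(0), np.int64(4)), (np.int64(28), np.int64(7), np.int64(3)), (np.int64(25), np.int64(15), np.int64(15))]
224 [(np.int64(23), np.int64(-15), np.int64(6)), (np.int64(24), np.int64(-8), np.int64(4)), (np.int64(27), np.int64(0), np.int64(-9)), (np.int64(28), np.int64(6), np.int64(-10)), (np.int64(24), np.int64(14), np.int64(5))]
232 [(np.int64(20), np.int64(-15), np.int64(4)), (np.int64(19), np.int64(-8), np.int64(5)), (np.int64(27), np.int64(0), np.int64(-22)), (np.int64(28), np.int64(6), np.int64(-23)), (np.int64(20), np.int64(14), 
[... 3396 characters left out ...]
]
360 [(np.int64(26), np.int64(-7), np.int64(-113)), (np.int64(27), np.int64(-4), np.int64(-114)), (np.int64(26), np.int64(-1), np.int64(-113)), (np.int64(26), np.int64(2), np.int64(-113)), (np.int64(27), np.int64(6), np.int64(-114))]
368 [(np.int64(26), np.int64(-7), np.int64(-116)), (np.int64(26), np.int64(-3), np.int64(-116)), (np.int64(26), np.int64(-1), np.int64(-115)), (np.int64(26), np.int64(2), np.int64(-115)), (np.int64(26), np.int64(5), np.int64(-115))]
376 [(np.int64(25), np.int64(-7), np.int64(-116)), (np.int64(26), np.int64(-3), np.int64(-117)), (np.int64(26), np.int64(-1), np.int64(-117)), (np.int64(25), np.int64(2), np.int64(-116)), (np.int64(26), np.int64(5), np.int64(-117))]
```

View pics/w3.png

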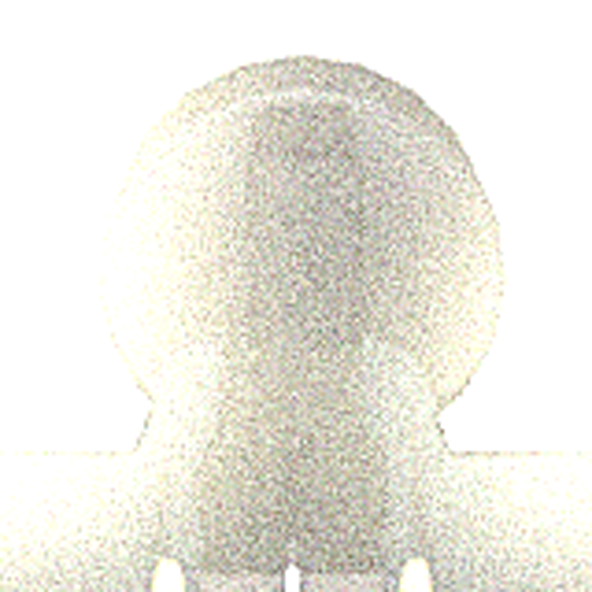

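```bash
python3 - <<'E'
from bar import *
s=r.get_state();p,d=optics.snapshot("wrist")
def go(d,s):
    c,T=cam("wrist",s);P=cloud(c,T,d);Q=(P-s["tool_pos"])@R.from_quat(s["eef_rot"]).as_matrix();return Q[d>0]*1000
for Q in (go(d,s),go(np.load("pics/w1.npy"),dict(np.load("pics/w1s.npz")))):
  for z in range(-100,8,6):
    q=Q[(abs(Q[:,2]-z)<3)&(abs(Q[:,0])<30)&(abs(Q[:,1])<75)]
    if len(q): print(z,len(q),"x",q[:,0].min().round(),q[:,0].max().round(),"y",np.percentile(q[:,1],[0,5,25,50,75,95,100]).round())
  print()
E
```

```text
-100 183 x -11.0 27.0 y [-8. -8. -8. -8.  7.  7.  7.]
-94 116 x -11.0 2.0 y [-8. -8. -8.  7.  7.  7.  7.]
-88 131 x -11.0 11.0 y [-9. -9. -8.  7.  7.  7.  8.]
-82 979 x -10.0 11.0 y [-10.  -9.  -6.  -1.   4.   7.   9.]
-76 610 x 8.0 11.0 y [-11. -10.  -6.   0.   5.   9.  10.]
-70 544 x 8.0 11.0 y [-12. -11.  -7.  -2.   5.   9.  10.]
-64 521 x 5.0 11.0 y [-16. -12.  -8.   1.   6.  10.  14.]
-58 783 x -3.0 11.0 y [-16. -14.  -7.  -0.   6.  13.  15.]
-52 553 x 8.0 11.0 y [-16. -14.  -8.  -1.   7.  13.  14.]
-46 460 x 7.0 11.0 y [-15. -13.  -8.  -0.   7.  12.  14.]
-40 352 x 8.0 11.0 y [-14. -12.  -7.  -1.   6.  11.  13.]
-34 55 x 8.0 10.0 y [-11.  -8.  -5.   1.   4.   7.   8.]
-28 498 x -26.0 27.0 y [-6. -4. -2.  0.  3.  6.  7.]
-22 1259 x -28.0 28.0 y [-6. -5. -3.  0.  4.  7.  8.]
-16 103 x 26.0 28.0 y [-6. -6. -3.  0.  4.  7.  8.]
-10 96 x 26.0 28.0 y [-6. -5. -3.  1.  4.  7.  8.]
-4 87 x 26.0 28.0 y [-6. -5. -2.  0.  4.  6.  7.]
2 4275 x -20.0 29.0 y [-29. -25. -16.  -0.  18.  26.  30.]

-100 1375 x -13.0 29.0 y [-53. -53. -52. -52.  51.  51.  52.]
-94 852 x -13.0 3.0 y [-53. -53. -52. -52.  51.  51.  52.]
-88 1208 x -11.0 12.0 y [-63. -61. -54. -52.  52.  59.  61.]
-82 1902 x -12.0 12.0 y [-62. -59. -52.  43.  51.  58.  61.]
-76 1322 x -1.0 11.0 y [-62. -59. -52. -45.  50.  57.  60.]
-70 1228 x -5.0 11.0 y [-61. -58. -51.  44.  49.  57.  60.]
-64 1360 x -9.0 11.0 y [-61. -58. -47.  44.  46.  56.  59.]
-58 1424 x -10.0 11.0 y [-61. -56. -46. -44.  44.  55.  59.]
-52 1059 x -10.0 11.0 y [-59. -56. -47. -44.  45.  55.  58.]
-46 891 x -9.0 11.0 y [-59. -56. -47.  43.  45.  54.  57.]
-40 728 x -10.0 11.0 y [-58. -54. -45.  43.  44.  52.  56.]
-34 133 x -9.0 10.0 y [-53. -52. -46. -45.  44.  51.  53.]
```

The depth shows the real fingertips end about 33 mm behind the reported TCP, so the fingers shut some 8 mm above the bar's top. I'll open, go down another 30 mm and grip again.

```bash
python3 -m pendant '[[0,0,0,0,0,0],[0,0,0,0,0,0],[0,0,0,0,0,0],[0,0,0,0,0,0],[0,0,0,0,0,0]]' 0 10;python3 -m pendant '[[0,0,0,0,0,0],[0,0,0,0,0,0],[0,0,0,0,0,0],[0,0,0,0,0,0]]'; python3 -m pendant '[[0,0,0.4,0,0,0],[0,0,0.4,0,0,0],[0,0,0.3,0,0,0],[0,0,0.1,0,0,0],[0,0,0,0,0,0]]';  python3 - <<'E'
from bar import *
s=r.get_state();p,d=optics.snapshot("wrist")
c,T=cam("wrist",s);P=cloud(c,T,d);Q=((P-s["tool_pos"])@R.from_quat(s["eef_rot"]).as_matrix())[d>0]*1000
print(s["contact_force"])
q=Q[(abs(Q[:,0])<12)&(abs(Q[:,1])>13)&(abs(Q[:,1])<45)&(Q[:,2]<12)];print("finger lowest z, disc",np.histogram(q[:,2],bins=range(-60,60,5)))
q=Q[(abs(Q[:,0])<40)&(abs(Q[:,1])<11)&(Q[:,2]>0)&(Q[:,2]<12)];print("bar y",q[:,1].min(),q[:,1].max(),"x",q[:,0].min(),q[:,0].max())
E
```

```text
clock: 5.07
tool_pos: [0.5013, 0.0874, 0.1209]
eef_rot: [0.152, 0.988, 0.0, 0.0]
contact_force: [0.3, 0.1, 0.0]
opening: 0.364
finger_force: 0.0
clock: 5.4
tool_pos: [0.5013, 0.0874, 0.1209]
eef_rot: [0.152, 0.988, 0.0, 0.0]
contact_force: [-0.5, -0.6, -0.7]
opening: 0.503
finger_force: 0.0
clock: 5.82
tool_pos: [0.5006, 0.0873, 0.09]
eef_rot: [0.152, 0.988, -0.0, -0.001]
contact_force: [-0.7, -0.3, -0.3]
opening: 0.5
finger_force: 0.0
[-0.74741773 -0.27005734 -0.31577566]
finger lowest z, disc (array([ 973,  665,  583,  510,  341,    2, 2519,   22,    1,    8,    4,
       1765,  119,    0,    0,    0,    0,    0,    0,    0,    0,    0,
          0]), array([-60, -55, -50, -45, -40, -35, -30, -25, -20, -15, -10,  -5,   0,
         5,  10,  15,  20,  25,  30,  35,  40,  45,  50,  55]))
bar y -10.812817270899853 10.835517321876555 x 25.96637089808951 39.92912941580528
```

```bash
python3 -m pendant '[[0,0,0,0,0,0],[0,0,0,0,0,0],[0,0,0,0,0,0],[0,0,0,0,0,0],[0,0,0,0,0,0]]' -1 30;python3 -m pendant '[[0,0,0,0,0,0],[0,0,0,0,0,0],[0,0,0,0,0,0]]';  python3 -c "
from h import *
s=r.get_state();print(s['contact_force'],s['moment'],s['opening']*88,s['finger_force'],s['q'])"
```

```text
clock: 6.28
tool_pos: [0.5016, 0.0877, 0.0912]
eef_rot: [0.152, 0.988, 0.0, 0.0]
contact_force: [0.0, 1.1, -0.2]
opening: 0.16
finger_force: 30.0
clock: 6.53
tool_pos: [0.5016, 0.0877, 0.0911]
eef_rot: [0.152, 0.988, 0.0, 0.0]
contact_force: [0.8, 1.1, 3.1]
opening: 0.156
finger_force: 30.0
[0.76451163 1.11176625 3.1285349 ] [0.1586002  0.02310129 0.02258065] 13.763178175924597 29.995015505701303 [-0.18293769  0.72151513 -0.13102453  2.01461798  0.21388777  0.41737135
  0.78764378]
```

Gripped at 13.8 mm with 30 N. I'll try counter-clockwise from above first (negative tool z) in small steps, reading the moment.

```bash
cat > m.py <<'E'
from h import *
s=r.get_state();Rm=R.from_quat(s['eef_rot']).as_matrix()
print("F",s['contact_force'].round(1),"M",s['moment'].round(2),"tool x az",round(np.degrees(np.arctan2(Rm[1,0],Rm[0,0])),2),"q7",round(s['q'][6],2),"op",round(s['opening']*88,1),s['tool_pos'].round(4))
E
for i in 1 2 3; do python3 -m pendant '[[0,0,0,0,0,-0.011],[0,0,0,0,0,0]]' >/dev/null; python3 m.py; done
```

```text
F [-0.   0.9  3.6] M [0.2  0.04 0.01] tool x az 164.59 q7 0.81 op 13.4 [0.5016 0.0877 0.0911]
F [-0.1  1.   5.3] M [ 0.18 -0.01  0.06] tool x az 166.57 q7 0.83 op 13.7 [0.5016 0.0877 0.0911]
F [0.4 1.  5. ] M [ 0.2  -0.03 -0.01] tool x az 168.58 q7 0.85 op 13.3 [0.5016 0.0876 0.0911]
```

```bash
for i in 1 2 3 4; do python3 -m pendant '[[0,0,0,0,0,-0.017],[0,0,0,0,0,0]]' >/dev/null; python3 m.py; done
```

```text
F [-0.3  1.   5.7] M [ 0.17 -0.09  0.06] tool x az 171.68 q7 0.89 op 13.7 [0.5016 0.0875 0.0911]
F [0.2 1.6 4.9] M [0.19 0.04 0.09] tool x az 174.74 q7 0.92 op 13.8 [0.5016 0.0875 0.0911]
F [0.6 0.4 5. ] M [0.11 0.03 0.11] tool x az 177.79 q7 0.95 op 13.9 [0.5015 0.0873 0.0911]
F [0.1 0.8 5.1] M [0.09 0.04 0.05] tool x az -179.15 q7 0.99 op 13.9 [0.5015 0.0872 0.0911]
```

```bash
for i in 1 2 3; do python3 -m pendant '[[0,0,0,0,0,-0.017],[0,0,0,0,0,-0.017],[0,0,0,0,0,0]]' >/dev/null; python3 m.py; done; python3 -c "
from h import *;print(r.get_state()['q'],r.get_state()['clock'])"
```

```text
F [-0.3  0.7  5.5] M [ 0.1   0.01 -0.  ] tool x az -173.03 q7 1.05 op 13.4 [0.5015 0.0872 0.0911]
F [-0.2  0.2  4.9] M [0.23 0.06 0.02] tool x az -166.9 q7 1.12 op 14.0 [0.5015 0.0875 0.0911]
F [-0.1  0.8  5.7] M [ 0.3   0.03 -0.03] tool x az -160.78 q7 1.19 op 13.7 [0.5016 0.0877 0.0911]
[-0.08150643  0.73153319 -0.29625371  2.00942138  0.45122702  0.46259889
  1.19246061] 8.45
```

No stop after 37°, with low torque, so counter-clockwise loosens. About 41° more to go.

```bash
for i in 1 2 3 4; do python3 -m pendant '[[0,0,0,0,0,-0.019],[0,0,0,0,0,-0.019],[0,0,0,0,0,-0.019],[0,0,0,0,0,0]]' >/dev/null; python3 m.py; done; python3 -c "
from h import *;print(r.get_state()['q'],r.get_state()['clock'])"
```

```text
F [0.7 1.7 5.8] M [0.21 0.08 0.03] tool x az -150.5 q7 1.31 op 13.9 [0.5016 0.0875 0.0911]
F [0.3 0.8 5.7] M [0.08 0.05 0.03] tool x az -140.25 q7 1.43 op 13.7 [0.5015 0.0872 0.0911]
F [0.  0.9 5. ] M [0.26 0.11 0.09] tool x az -129.98 q7 1.56 op 14.0 [0.5015 0.0876 0.0911]
F [-0.4  1.   4.4] M [ 0.3  -0.06  0.03] tool x az -119.72 q7 1.69 op 13.3 [0.5017 0.0877 0.0911]
[ 0.03567766  0.75844418 -0.49212353  2.00324769  0.67652485  0.54486766
  1.68599814] 9.7833
```

```bash
python3 -m pendant '[[0,0,-0.06,0,0,0],[0,0,-0.06,0,0,0],[0,0,0,0,0,0]]'>/dev/null; python3 m.py;python3 -m pendant '[[0,0,-0.1,0,0,0],[0,0,-0.1,0,0,0],[0,0,0,0,0,0]]' >/dev/null;python3 m.py
```

```text
F [ 1.6  0.6 -1.6] M [ 0.45 -0.32 -0.01] tool x az -119.93 q7 1.69 op 13.7 [0.5016 0.0875 0.0939]
F [ 1.2  1.4 -0.7] M [ 0.4  -0.33  0.01] tool x az -119.95 q7 1.7 op 13.8 [0.5015 0.0875 0.0993]
```

Lifting freely, with only the cap's weight on the tool.

```bash
python3 -m pendant '[[0,0,-0.4,0,0,0],[0,0,-0.5,0,0,0],[0,0,-0.5,0,0,0],[0,0,-0.5,0,0,0],[0,0,-0.5,0,0,0]]'>/dev/null; python3 m.py;python3 -m pendant '[[0,0,-0.5,0,0,0],[0,0,-0.5,0,0,0],[0,0,-0.5,0,0,0],[0,0,-0.35,0,0,0],[0,0,-0.15,0,0,0]]' >/dev/null;python3 -m pendant '[[0,0,0,0,0,0],[0,0,0,0,0,0],[0,0,0,0,0,0],[0,0,0,0,0,0],[0,0,0,0,0,0]]';python3 m.py
python3 - <<'E'
from bar import *
s=r.get_state();p,d=optics.snapshot("wrist");cv2.imwrite("pics/w4.png",p)
c,T=cam("wrist",s);P=cloud(c,T,d);m=(np.hypot(P[...,0]-.5015,P[...,1]-.0877)<.028)&(d>0)
print(np.histogram(P[m][:,2],bins=np.arange(.08,.30,.01)))
m=m&(abs(P[...,2]-.234)<.008);q=P[m];A=np.c_[q[:,:2],np.ones(len(q))];print("disc top plane slope,z",np.linalg.lstsq(A,q[:,2],rcond=None)[0],np.median(q[:,2]))
p,d=optics.snapshot("scene");cv2.imwrite("pics/s4.png",cv2.resize(p[160:340,200:440],None,fx=3,fy=3))
E
```

```text
F [ 0.  -1.2 -1.9] M [0.07 0.03 0.04] tool x az -119.96 q7 1.79 op 13.6 [0.4997 0.0862 0.1598]
clock: 11.53
tool_pos: [0.5009, 0.0873, 0.2084]
eef_rot: [-0.5, 0.866, 0.0, -0.001]
contact_force: [-0.1, -0.5, -1.2]
opening: 0.156
finger_force: 30.0
F [-0.1 -0.5 -1.2] M [0.08 0.1  0.03] tool x az -119.93 q7 1.85 op 13.7 [0.5009 0.0873 0.2084]
(array([  58, 1179,  468,  323,    0,    0,    0,    0,    0,    0,    0,
          0,    0,    0,    0, 2894,  311,  795, 4932, 1187, 1907]), array([0.08, 0.09, 0.1 , 0.11, 0.12, 0.13, 0.14, 0.15, 0.16, 0.17, 0.18,
       0.19, 0.2 , 0.21, 0.22, 0.23, 0.24, 0.25, 0.26, 0.27, 0.28, 0.29]))
disc top plane slope,z [-0.00452849 -0.00358221  0.23635465] 0.23384520184837532
```

View pics/s4.png

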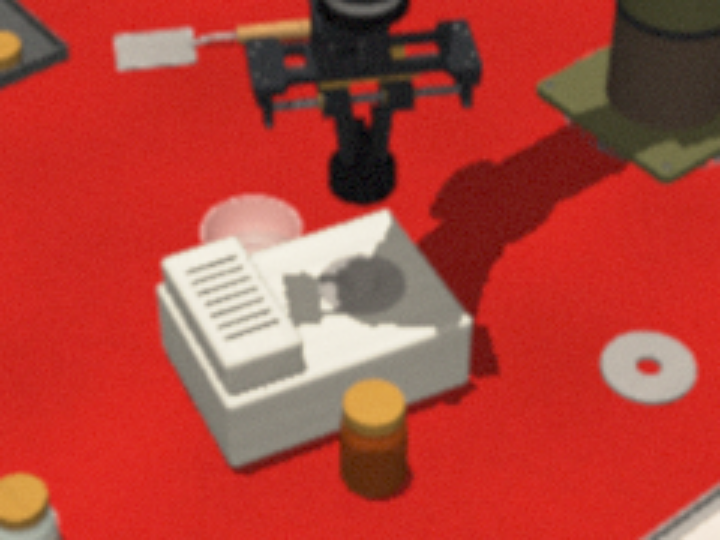

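View pics/w4.png

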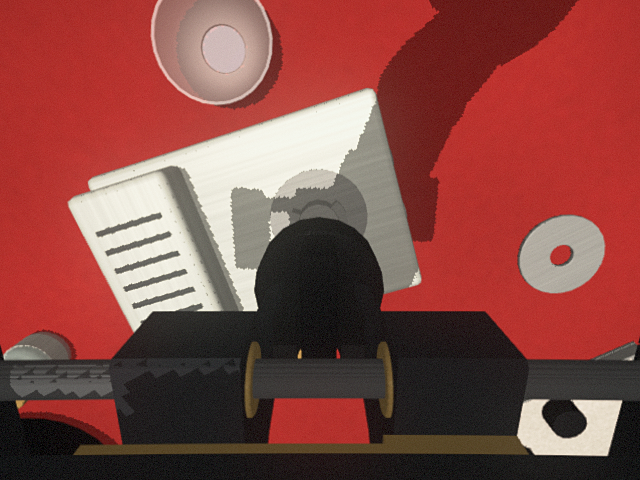

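The cap is off, level in the gripper at (362,175) in the scene crop and (319,270) in the wrist view. Its underside is about 0.21 m up, 10 cm above the hub, and the jar, bowl and disc are undisturbed.

```bash
python3 -c "
from plant import r
print(r.get_state()['qd'].round(3));print(r.finish_job())"
```

```text
[-0.    -0.002 -0.002 -0.001  0.     0.002  0.001]
the job is handed in; nothing more can be done
None
```

The job is handed in: the cap's thread is right-handed (it unscrewed counter-clockwise), and the cap is off, held upright and still about 10 cm above the hub; the first grip closed above the bar, and I regripped lower before turning.

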